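Tap the ink tin lids home, lightest ink first

TASK

Close three of the ink tins, lightest ink first so that no dark ink is carried into a light one: with the fingertips gently push the yellow lid down until it is fully home, then the red one, then the blue one. Leave the green tin's lid standing up as it is, pick nothing up, and do not shift the tins, the palette knife, the oil bottle or the ink roller.

Things in the scene. Friction and masses are not known exactly. Their poses are not given: they have to be found in the camera images.
- yellow_top (a point): centre of the top face of the yellow lid (flat yellow disc, 72 mm across); it moves down with the lid: 63 mm above the table when the lid stands fully proud (joint 0), 54 mm at the end of its travel
- yellow_lid (a joint): how far the yellow lid is pushed down on its tin, m: starts between 0 and 0.003 (gap of bare metal under the lid), home from 0.0065 on, hard stop at 0.009. The lid slides straight down against about 4 N of friction and stays where it is left
- yellow_tin: loose round metal ink tin, 73 mm across, about 0.4 kg, paper label with a yellow band, yellow press-on lid; origin at the centre of its underside, z up
- red_top (a point): centre of the top face of the red lid (flat red disc, 72 mm across); it moves down with the lid: 63 mm above the table when the lid stands fully proud (joint 0), 54 mm at the end of its travel
- red_lid (a joint): how far the red lid is pushed down on its tin, m: starts between 0 and 0.003 (gap of bare metal under the lid), home from 0.0065 on, hard stop at 0.009. The lid slides straight down against about 4 N of friction and stays where it is left
- red_tin: loose round metal ink tin, 73 mm across, about 0.4 kg, paper label with a red band, red press-on lid; origin at the centre of its underside, z up
- blue_top (a point): centre of the top face of the blue lid (flat blue disc, 72 mm across); it moves down with the lid: 63 mm above the table when the lid stands fully proud (joint 0), 54 mm at the end of its travel
- blue_lid (a joint): how far the blue lid is pushed down on its tin, m: starts between 0 and 0.003 (gap of bare metal under the lid), home from 0.0065 on, hard stop at 0.009. The lid slides straight down against about 4 N of friction and stays where it is left
- blue_tin: loose round metal ink tin, 73 mm across, about 0.4 kg, paper label with a blue band, blue press-on lid; origin at the centre of its underside, z up
- green_top (a point): centre of the top face of the green lid (flat green disc, 72 mm across); it moves down with the lid: 63 mm above the table when the lid stands fully proud (joint 0), 54 mm at the end of its travel. This tin is still in use: its lid stays as it is
- green_lid (a joint): how far the green lid is pushed down on its tin, m: starts between 0 and 0.003 (gap of bare metal under the lid), home from 0.0065 on, hard stop at 0.009. The lid slides straight down against about 4 N of friction and stays where it is left
- green_tin: loose round metal ink tin, 73 mm across, about 0.4 kg, paper label with a green band, green press-on lid; origin at the centre of its underside, z up
- slab: fixed ink slab, dark wooden frame with pale stone top, 150 x 180 x 12 mm; origin at the centre of its underside
- knife_grip (a point): handle of a loose palette knife (170 mm long) lying on the slab; leave alone
- oil: loose amber glass bottle with black cap, 48 mm across, 100 mm tall; origin at the centre of its underside; leave alone
- brayer: loose hand ink roller, black rubber roll 36 mm across and 80 mm wide with a wooden handle 85 mm long along its +x, 40 mm tall at most; origin on the table under the roll's centre; leave alone
Not all that is in view belongs to the job. What is shaped like the blue_tin but pink or purple is not meant.

How it is judged:
By the outcome, as a careful person would: the job done as asked, in the order asked, and still so for the second after the job is handed in, with the robot touching nothing.
It also fails if it takes over 51 s, if anything falls off the work surface, if the arm or the gripper's body presses on something with over 40 N, if the wrist force passes 120 N, or if a joint passes its speed limit or range.

ROBOT

A 6-joint arm with a two-finger parallel gripper is mounted at the origin on the work surface. World frame = base frame: x ahead of the robot, y to its left, z up, the work surface at z = 0. Lengths are in m, angles in rad, forces in N, time in s.
With the tool pointing down it reaches from about 0.3 to 0.775 m from the base axis. Payload 14.6 kg.
Tool frame: the origin (TCP) lies at the very end of the fingers, on their centre line; the grasp point (between the pads) lies 19 mm behind it; z points along the fingers, y is the line along which they close (so a half turn about z gives the same grasp; the last joint's range is limited). The gripper opens to 94 mm and grips with 3 to 60 N. Pads are 16 mm wide; open, the fingers measure 119 mm over their backs; the gripper's body (75 mm by 177 mm) begins 78 mm behind the grasp point.
Start: joints at [1.23, 0.3, 1.521, -0, 1.321, -0.067], TCP at [0.149, 0.53, 0.205] pointing down, gripper open.
Joint ranges: [-3.03, 3.03], [-0.79, 2.21], [0.23, 2.52], [-1.04, 4.18], [0, 3.07], [-2.55, 2.55]. Speed limits (rad/s): [2.22, 2.22, 2.57, 3.14, 3.14, 3.14].

INTERFACE

Orientations are given as [roll, pitch, yaw] about the fixed x, y, z axes, in that order (R = Rz(yaw) Ry(pitch) Rx(roll)).
In Python, from station import telemetry, cams, hand_in, nets gives the robot as it stands.
- The arm moves only by the tool move_arm, never from a script. Its argument "increments" is a list of rows, each a list of 4 numbers: the shift along the tool's x, y, z in m, then the turn about the tool's z in rad. In form: [[tx, ty, tz, roll], ...]. A call has 1 to 20 rows; each row shifts and turns the commanded pose from where the row before left it, along the tool's axes as they then stand; what a row does not reach is not made up. A row lasts 1/8 s, in which the tool goes at most 62.5 mm and 10.7 degrees, less where a joint would pass 70% of its speed; a pose out of reach is approached as far as the arm can. A call is refused whole if a number of a shift passes 0.0625 or a number of a turn 0.188, either way. A call with a gripper value outside its range is refused whole. "grip" is the opening, from 0 (shut) to 1 (fully open), set as the call begins (left out, the last holds). The fingers move at their own pace and stop on an object; "force" is the grip in N (left out, the last holds). Time passes only in rows, so rows that do not move let the fingers close. It gives the time, the measured TCP pose, the force, the opening and the grip force at its end, in the units of the state.
- telemetry.get_obs(): the state, without advancing time (a new reading comes with each control period).
- cams.camera(name): name is "scene" or "top" or "wrist"; returns the picture (400x640x3 uint8, blue, green, red); there is no depth.
- cams.camera_model(name): a dict with "intrinsics" (3x3 intrinsics, pixels), "xyz" and "attitude" of the camera in the world; the wrist camera has in their place "T_tool_cam" (4x4, takes a point from camera to tool coordinates, whose origin is the TCP and whose axes are the flange's). Camera axes: x right, y up, looking along -z (the intrinsics and any distortion apply to the point x, -y, -z); pixel columns grow to the right and rows downward; lengths in m; the calibration is good to about 2 mm. A picture is of the moment at which its call begins: read the wrist's pose just before it. camera_model takes no time and is no camera call.
- hand_in(): hands the job in; it is judged then, once.
Trained networks look in the newest picture that a camera, given by its name, has taken for a name from the list of things; names that differ only in an ending like _2 or _b are one class to them, and where a whole thing is asked for, a point or a joint stands for the part that bears it (a point fixed in the world has none). Each returns a list of dicts, best first, with "conf" (0 to 1); they miss things now and then, are a little off and sometimes report something else, mostly with a low value. They report only what shows in the picture. A call takes as long as a camera call. They do not tell look-alikes from the thing itself.
- nets.search_frame(camera, query): "extent" ([left, top, right, bottom] in pixels, round what is visible of it).
- nets.mark_of(camera, query): "centre" ([column, row] in pixels: a listed point, or the origin of a listed thing).
The state is a dict: "time_s": time; "qpos": joint angles; "joint_vel": joint speeds; "tau": joint torques, N m; "ee_pos": TCP position; "eef_rot": TCP orientation; "force": force on the tool from outside, world axes, zero at the start; "moment": the same for the moment, N m; "grip_width": finger opening in m; "grip_force": force on a finger pad.
Only numpy, scipy, OpenCV 4.12 (cv2) and the standard library are available. Lean on these libraries where they do the work, as an engineer would, in place of code of your own. Each camera call takes 0.05 s, during which the arm holds its last target. There are 200 camera calls.

## Working session

There is one attempt and no reset: what is moved stays moved. The work goes in short steps, Python scripts to look and compute and a tool call to move; the robot and the scene stay as the last step left them, time stands still between calls to the robot, and variables do not carry over. Pictures are saved under pics/ and viewed, at most 10 in all, crops included, and the job is handed in when it is done.

Besides the shell and the picture viewer there is one more tool, called by a JSON object that holds its "api" and its "payload", one argument or row to a line. move_arm: Moves the arm, as the interface text tells. Its arguments: {"type":"object","properties":{"increments":{"type":"array"},"grip":{"type":"number"},"force":{"type":"number"}},"required":["increments"]}

```bash
mkdir -p pics
cat > h.py <<'E'
import numpy as np,cv2
from scipy.spatial.transform import Rotation as R
from station import telemetry,cams,hand_in,nets
def ray(name,px,obs=None):
    m=cams.camera_model(name);K=np.array(m["intrinsics"])
    d=np.array(m.get("distortion",np.zeros(5)),float).ravel()
    u=cv2.undistortPoints(np.array([[px]],float),K,d)[0,0]
    v=np.array([u[0],-u[1],-1.])
    if name=="wrist":
        T=np.array(m["T_tool_cam"]);Rt=R.from_euler('xyz',obs["eef_rot"]).as_matrix()
        return Rt@T[:3,3]+obs["ee_pos"],Rt@T[:3,:3]@v
    a=np.array(m["attitude"],float)
    Rm=a if a.shape==(3,3) else R.from_euler('xyz',a).as_matrix() if a.size==3 else None
    return np.array(m["xyz"]),Rm@v
def at_z(name,px,z,obs=None):
    o,d=ray(name,px,obs);return o+d*(z-o[2])/d[2]
E
python3 - <<'E'
from h import *
for n in("top","scene"):
    m=cams.camera_model(n);print({k:np.round(v,3).tolist() if not isinstance(v,str) else v for k,v in m.items()})
    cv2.imwrite(f"pics/{n}0.png",cams.camera(n))
    for q in("yellow_top","red_top","blue_top","green_top"):
        for r in nets.mark_of(n,q)[:3]:
            try:print(n,q,np.round(r["centre"],1),round(r["conf"],2),at_z(n,r["centre"],.0615).round(4))
            except Exception as e:print(e)
m=cams.camera_model("wrist");print(m)
o=telemetry.get_obs();print(o)
E
```

```text
{'intrinsics': [[470.097, 0.0, 316.035], [0.0, 470.097, 201.134], [0.0, 0.0, 1.0]], 'xyz': [0.385, -0.02, 1.336], 'attitude': [0.08, -0.007, -1.598]}
top yellow_top [263.1 143.5] 0.86 [0.6491 0.1096 0.0615]
top yellow_top [309.3 209.9] 0.55 [ 0.4632 -0.0124  0.0615]
top red_top [214.3 210.8] 0.89 [0.4676 0.2451 0.0615]
top red_top [260.  145.5] 0.47 [0.6438 0.1182 0.0615]
top blue_top [387.5 195.4] 0.91 [ 0.4972 -0.2265  0.0615]
top blue_top [443.2 190.7] 0.88 [ 0.506  -0.3792  0.0615]
top blue_top [380.2 272.8] 0.77 [ 0.2888 -0.1987  0.0615]
top green_top [360.7 151.2] 0.71 [ 0.6209 -0.1576  0.0615]
top green_top [381.5 197.4] 0.49 [ 0.4921 -0.2099  0.0615]
{'intrinsics': [[368.719, 0.0, 320.609], [0.0, 368.719, 197.827], [0.0, 0.0, 1.0]], 'xyz': [1.105, -0.184, 0.844], 'attitude': [0.678, -0.005, 1.346]}
scene yellow_top [393.9 235.3] 0.68 [0.6509 0.1138 0.0615]
scene red_top [417.  176.6] 0.78 [0.4766 0.2471 0.0615]
scene blue_top [193.  226.8] 0.92 [ 0.5137 -0.3788  0.0615]
scene blue_top [249.6 156.9] 0.69 [ 0.293  -0.2113  0.0615]
scene blue_top [253.7 208.6] 0.62 [ 0.4893 -0.2
[... 592 characters left out ...]
+00]])}
{'time_s': 0.5, 'qpos': array([ 1.23044308e+00,  2.99918815e-01,  1.52099877e+00,  2.73288650e-05,
        1.32069180e+00, -6.65896058e-02]), 'joint_vel': array([-2.56821368e-05,  7.77858840e-04, -9.58452112e-04, -8.01497812e-04,
        3.38265004e-04, -4.55684307e-04]), 'tau': array([-2.59909093e-04, -5.31359410e+01, -3.52737236e+01,  7.07557169e-02,
        2.15719768e-02, -3.41735335e-05]), 'ee_pos': array([0.14868436, 0.5295143 , 0.20543578]), 'eef_rot': array([-3.14157772e+00, -2.75330763e-05,  2.86782225e+00]), 'force': array([ 0.40911487, -0.2816282 , -0.47183088]), 'moment': array([-0.02840158, -0.01428575,  0.06844921]), 'grip_force': 0.0, 'grip_width': 0.09432054905056317}
```

View pics/top0.png

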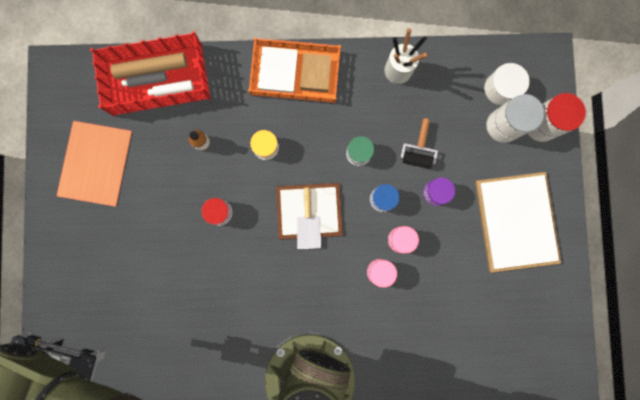

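View pics/scene0.png

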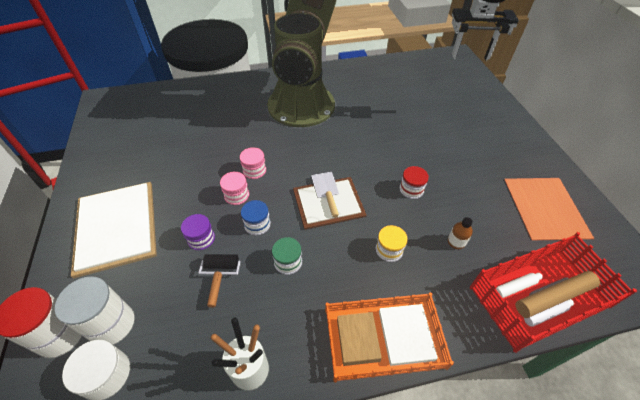

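The top view shows the lids at yellow (264,144), red (217,212), blue (384,198) and green (360,151). Purple (440,191) and the two pinks are look-alikes. The scene view agrees. I'll shut the fingers and go over yellow, then take a closer look there.

{"api": "move_arm", "payload": {
  "increments": [
    [-0.02,-0.009,0,0],
    [-0.0425,-0.019,0,0],
    [-0.0425,-0.019,0,0],
    [-0.0425,-0.019,0,0],
    [-0.0425,-0.019,0,0],
    [-0.0425,-0.019,0,0],
    [-0.0425,-0.019,0,0],
    [-0.0425,-0.019,0,0],
    [-0.0425,-0.019,0,0],
    [-0.0425,-0.019,0,0],
    [-0.0425,-0.019,0,0],
    [-0.0425,-0.019,0,0],
    [-0.0425,-0.019,0,0],
    [-0.0425,-0.019,0,0],
    [-0.022,-0.011,0,0],
    [0,0,0,0],
    [0,0,0,0]
  ],
  "grip": 0,
  "force": 10
}}

```text
time_s: 2.62
ee_pos: [0.6484, 0.1123, 0.2054]
eef_rot: [3.142, -0.0, 2.868]
force: [0.2, 1.0, 0.6]
grip_width: 0.0005
grip_force: 0.0
```

```bash
cat >> h.py <<'E'
def look(q,goal_z,name):
    o=telemetry.get_obs();im=cams.camera("wrist");cv2.imwrite(f"pics/{name}.png",im)
    print(o["time_s"],o["ee_pos"].round(4),o["eef_rot"].round(4),o["force"].round(2),o["grip_width"])
    Rt=R.from_euler('xyz',o["eef_rot"]).as_matrix()
    for r in nets.mark_of("wrist",q)[:2]+[dict(conf=-1,centre=blob(im,q))]:
        p=at_z("wrist",r["centre"],.0615,o)
        print(q,round(r["conf"],2),np.round(r["centre"],1),p.round(4),"tool shift",(Rt.T@(p-o["ee_pos"])).round(4))
def blob(im,q):
    h=cv2.cvtColor(im,cv2.COLOR_BGR2HSV)
    H={"yellow":25,"red":0,"blue":110}[q.split("_")[0]]
    dh=np.abs((h[...,0].astype(int)-H+90)%180-90)
    m=((dh<9)&(h[...,1]>130)&(h[...,2]>60)).astype(np.uint8)
    m=cv2.morphologyEx(m,cv2.MORPH_OPEN,np.ones((5,5)))
    n,_,st,c=cv2.connectedComponentsWithStats(m);i=1+st[1:,4].argmax();print("blob",st[i]);return st[i,:2]+st[i,2:4]/2
E
python3 -c "
from h import *
look('yellow_top',0,'wy')"
```

```text
2.625 [0.6484 0.1123 0.2054] [ 3.1416e+00 -3.0000e-04  2.8682e+00] [0.23 1.   0.57] 0.00047567841346315244
blob [ 281  160   69   66 3580]
yellow_top 0.9 [316.9 193.5] [0.6551 0.1108 0.0615] tool shift [-0.0069  0.0003  0.1439]
yellow_top -1 [315.5 193. ] [0.6542 0.1095 0.0615] tool shift [-0.0063 -0.0011  0.1439]
```

View pics/wy.png

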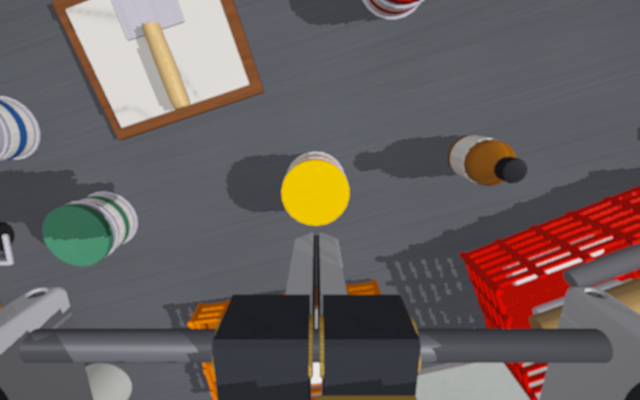

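The wrist view shows the yellow lid centred at (316,193), 69 px wide, as expected for 72 mm at this height. The fingertips need a shift of about 6.5 mm along tool -x, so I'll correct, descend, and press slowly.

{"api": "move_arm", "payload": {
  "increments": [
    [-0.0065,0,0.01,0],
    [0,0,0.03,0],
    [0,0,0.04,0],
    [0,0,0.035,0],
    [0,0,0.015,0],
    [0,0,0.007,0],
    [0,0,0.002,0],
    [0,0,0.002,0],
    [0,0,0.002,0],
    [0,0,0.002,0],
    [0,0,0,0]
  ]
}}

```text
time_s: 4.1
ee_pos: [0.6553, 0.11, 0.0606]
eef_rot: [3.141, 0.0, 2.868]
force: [0.6, -0.3, 0.6]
grip_width: 0.0004
grip_force: 0.4
```

{"api": "move_arm", "payload": {
  "increments": [
    [0,0,0.0015,0],
    [0,0,0.0015,0],
    [0,0,0.001,0],
    [0,0,0.0005,0],
    [0,0,0,0]
  ]
}}

```text
time_s: 4.72
ee_pos: [0.6552, 0.11, 0.0559]
eef_rot: [3.141, 0.0, 2.868]
force: [1.3, 0.3, 3.6]
grip_width: 0.0007
grip_force: 1.5
```

{"api": "move_arm", "payload": {
  "increments": [
    [0,0,0.0005,0],
    [0,0,0.0005,0],
    [0,0,0.0003,0],
    [0,0,0,0]
  ]
}}

```text
time_s: 5.22
ee_pos: [0.6552, 0.11, 0.0547]
eef_rot: [3.141, 0.0, 2.868]
force: [2.0, -0.4, 3.3]
grip_width: 0.0002
grip_force: 1.7
```

{"api": "move_arm", "payload": {
  "increments": [
    [0,0,-0.01,0],
    [0,0,-0.035,0],
    [0,0,-0.045,0],
    [0,0,-0.04,0],
    [0,0,-0.02,0],
    [0.02,0.008,0,0],
    [0.04,0.015,0,0],
    [0.046,0.018,0,0],
    [0.046,0.018,0,0],
    [0.04,0.015,0,0],
    [0.02,0.008,0,0],
    [0,0,0,0],
    [0,0,0,0]
  ]
}}

```text
time_s: 6.85
ee_pos: [0.474, 0.2456, 0.2046]
eef_rot: [-3.141, 0.0, 2.867]
force: [-0.2, -0.7, -0.3]
grip_width: 0.0003
grip_force: 0.0
```

```bash
python3 -c "
from h import *
look('red_top',0,'wr')"
```

```text
6.85 [0.474  0.2456 0.2046] [-3.1414  0.      2.8671] [-0.25 -0.73 -0.3 ] 0.0002831458447014124
blob [ 281  151   69   67 3613]
red_top 0.75 [314.3 184.7] [0.4707 0.2441 0.0615] tool shift [ 0.0028 -0.0024  0.1431]
red_top 0.38 [315.3 173.4] [0.4595 0.2483 0.0615] tool shift [ 0.0147 -0.0013  0.1431]
red_top -1 [315.5 184.5] [0.4708 0.2453 0.0615] tool shift [ 0.003  -0.0011  0.1431]
```

View pics/wr.png

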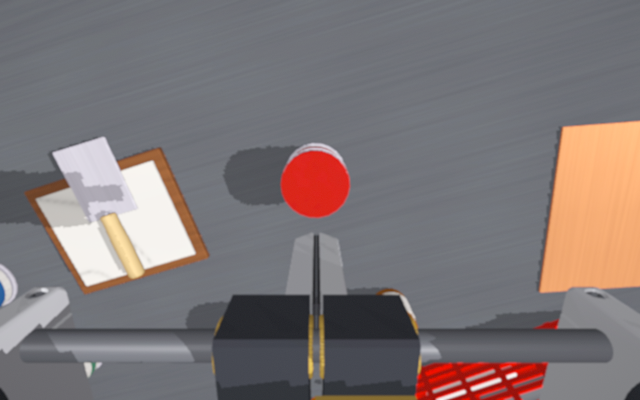

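The red lid is centred at (315,184), so a shift of +3 mm in tool x and -1 mm in y is needed.

{"api": "move_arm", "payload": {
  "increments": [
    [0.003,-0.001,0.01,0],
    [0,0,0.03,0],
    [0,0,0.04,0],
    [0,0,0.035,0],
    [0,0,0.015,0],
    [0,0,0.007,0],
    [0,0,0.002,0],
    [0,0,0.002,0],
    [0,0,0.0015,0],
    [0,0,0.0015,0],
    [0,0,0.0015,0],
    [0,0,0.0015,0],
    [0,0,0.001,0],
    [0,0,0,0]
  ]
}}

```text
time_s: 8.7
ee_pos: [0.4702, 0.2461, 0.0566]
eef_rot: [3.141, 0.0, 2.868]
force: [1.0, 0.9, 1.6]
grip_width: 0.0003
grip_force: 1.4
```

{"api": "move_arm", "payload": {
  "increments": [
    [0,0,0.0007,0],
    [0,0,0.0006,0],
    [0,0,0.0005,0],
    [0,0,0,0]
  ]
}}

```text
time_s: 9.2
ee_pos: [0.4701, 0.2461, 0.0548]
eef_rot: [3.142, 0.0, 2.868]
force: [2.1, 0.8, 3.1]
grip_width: 0.0002
grip_force: 1.8
```

{"api": "move_arm", "payload": {
  "increments": [
    [0,0,-0.01,0],
    [0,0,-0.035,0],
    [0,0,-0.045,0],
    [0,0,-0.04,0],
    [0,0,-0.02,0],
    [-0.0075,-0.022,0,0],
    [-0.0138,-0.0403,0,0],
    [-0.0138,-0.0403,0,0],
    [-0.0138,-0.0403,0,0],
    [-0.0138,-0.0403,0,0],
    [-0.0138,-0.0403,0,0],
    [-0.0138,-0.0403,0,0],
    [-0.0138,-0.0403,0,0],
    [-0.0138,-0.0403,0,0],
    [-0.0138,-0.0403,0,0],
    [-0.0138,-0.0403,0,0],
    [-0.0069,-0.0215,0,0],
    [0,0,0,0],
    [0,0,0,0]
  ]
}}

```text
time_s: 11.58
ee_pos: [0.496, -0.224, 0.2049]
eef_rot: [3.141, -0.0, 2.868]
force: [-0.1, -0.5, -0.0]
grip_width: 0.0008
grip_force: 0.0
```

```bash
python3 -c "
from h import *
look('blue_top',0,'wb')"
```

```text
11.575 [ 0.496  -0.224   0.2049] [ 3.1413e+00 -4.0000e-04  2.8684e+00] [-0.07 -0.49 -0.01] 0.0008127138565259867
blob [ 285  153   68   66 3549]
blue_top 0.92 [238.5  85. ] [ 0.3793 -0.2683  0.0615] tool shift [ 0.1004 -0.0743  0.1434]
blue_top 0.85 [184.9 237.7] [ 0.5117 -0.3776  0.0615] tool shift [-0.0566 -0.1437  0.1433]
blue_top -1 [319. 186.] [ 0.4954 -0.2211  0.0615] tool shift [0.0013 0.0025 0.1434]
```

View pics/wb.png

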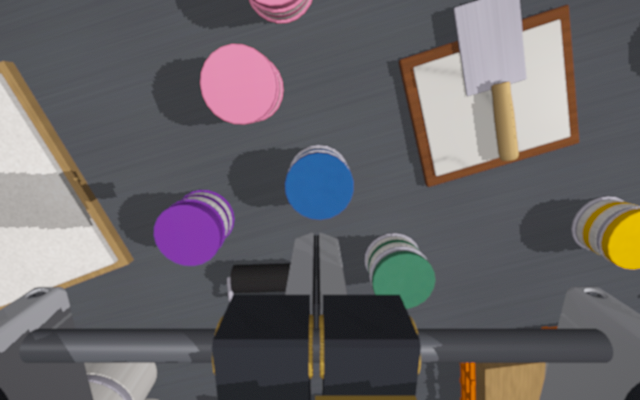

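The blue lid is centred at (319,186). The networks' hits are the pink and purple look-alikes, so I'll use the colour blob: shift +1 mm in x and +2.5 mm in y.

{"api": "move_arm", "payload": {
  "increments": [
    [0.001,0.0025,0.01,0],
    [0,0,0.03,0],
    [0,0,0.04,0],
    [0,0,0.035,0],
    [0,0,0.015,0],
    [0,0,0.007,0],
    [0,0,0.002,0],
    [0,0,0.002,0],
    [0,0,0.0015,0],
    [0,0,0.0015,0],
    [0,0,0.0015,0],
    [0,0,0.0015,0],
    [0,0,0.001,0],
    [0,0,0,0]
  ]
}}

```text
time_s: 13.42
ee_pos: [0.4959, -0.2224, 0.0568]
eef_rot: [-3.142, 0.0, 2.868]
force: [2.0, -0.8, 1.3]
grip_width: 0.0006
grip_force: 1.2
```

{"api": "move_arm", "payload": {
  "increments": [
    [0,0,0.0007,0],
    [0,0,0.0007,0],
    [0,0,0.0006,0],
    [0,0,0,0]
  ]
}}

```text
time_s: 13.92
ee_pos: [0.4958, -0.2224, 0.0549]
eef_rot: [-3.142, 0.0, 2.868]
force: [1.6, -1.2, 3.0]
grip_width: 0.0004
grip_force: 1.6
```

{"api": "move_arm", "payload": {
  "increments": [
    [0,0,-0.01,0],
    [0,0,-0.035,0],
    [0,0,-0.045,0],
    [0,0,-0.04,0],
    [0,0,-0.02,0],
    [0.04,0,-0.02,0],
    [0.05,0,-0.03,0],
    [0.05,0,-0.03,0],
    [0.02,0,0,0],
    [0,0,0,0],
    [0,0,0,0]
  ]
}}

```text
time_s: 15.3
ee_pos: [0.342, -0.1791, 0.2847]
eef_rot: [3.141, -0.001, 2.868]
force: [0.2, -0.6, 0.1]
grip_width: 0.0005
grip_force: 0.0
```

```bash
python3 -c "
from h import *
im=cams.camera('scene');cv2.imwrite('pics/s1.png',cv2.resize(im[130:290,170:450],None,fx=2.8,fy=2.8,interpolation=cv2.INTER_CUBIC))"
```

```text
(no output)
```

View pics/s1.png

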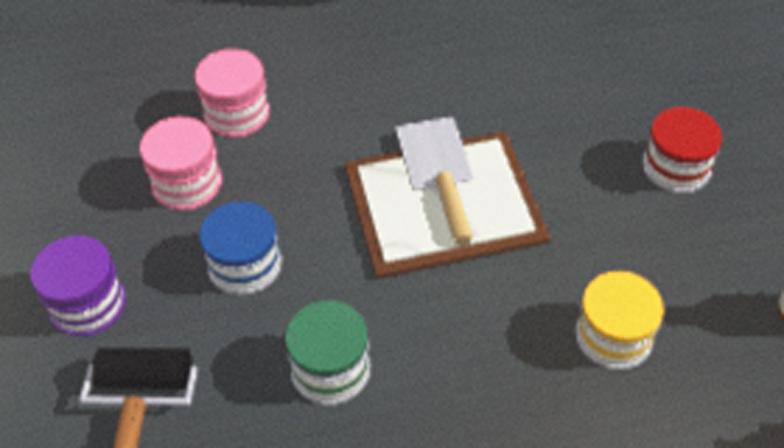

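The scene crop shows yellow (622,305), red (686,135) and blue (240,232) in place with their lids down. The green tin, knife and roller look undisturbed and the arm is clear.

```bash
python3 -c "
from h import *
print(hand_in())"
```

```text
the job is handed in; nothing more can be done
None
```

I pushed the yellow, red and blue lids home in that order, each to about 8 mm of travel with a push of about 3 to 4 N, left the green tin alone, saw nothing shifted in the last picture (the oil bottle was outside its crop), and handed the job in after about 15 s.

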